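Brush out the lamp housing and lay the brush on its sloped rest

TASK

The lamp housing of the eye instrument has to be dusted: take the brush standing in it and give the inside two full strokes, each time drawing the brush up along the bore until the top of the bristles reaches the mouth and pushing it back down to the bottom. Then take the brush out and lay it on the sloped rest (not the level one), handle uphill, with the thin shank in the lower Y post, the collar just uphill of that post, and the handle in the upper Y post. Set it down rather than dropping it, and leave the other things on the bench where they are.

Things in the scene. Friction and masses are not known exactly. Their poses are not given: they have to be found in the camera images.
- brush: Straight round dusting brush, 200 mm, 80 g; starts leaning in the housing's bore, bristles down. Origin on its axis at the collar; x points to the bristle tip. Grey bristle head 38 mm diameter, x = 33 to 83 mm. Steel shank 12 mm diameter, x = 3 to 33. Collar 24 mm diameter, x = -3 to 3. Wooden handle 16 mm diameter, x = -117 to -3; grip it about 85 mm behind the collar.
- brush_tip (a point): Centre of the bristle tip, on the brush axis 83 mm from the collar.
- barrel: Lamp housing: plain aluminium cylinder, 72 mm outside diameter, 130 mm long, fixed on a grey stand, its open mouth tilted up (axis 50 degrees above level), roughly towards the robot. Origin at the centre of the closed back end, z along the axis out of the mouth. Bore 60 mm diameter, 105 mm deep: floor at z = 25 mm, mouth at z = 130 mm.
- bore_floor (a point): Centre of the floor of the bore, axes as barrel.
- bore_mouth (a point): Centre of the mouth of the bore, axes as barrel.
- sloped_rest: Fixed rest: black base 130 x 70 x 12 mm, two thin dark steel Y posts 8 mm thick with 90 degree V notches (21 mm deep). Origin under the base's middle, z up, x downhill: tall post at x = -25 mm (notch bottom z = 105), lower post at x = 25 (z = 85). The brush laid in both slopes 25 degrees; its axis passes 9 mm above the lower and 12 mm above the upper notch bottom at each post's downhill face.
- lower_notch (a point): Bottom of the V of the lower post of the sloped rest, axes as the rest.
- upper_notch (a point): Bottom of the V of the taller post of the sloped rest, axes as the rest.
- level_rest: A similar fixed rest with two low posts of equal height (notch bottoms at z = 45 mm, tops at 66 mm); not the place for the brush. Origin at the middle of the base's underside.
- lens_mount_a: Bystander: black lens mount 50 x 60 x 62 mm with a round lens; origin at its underside.
- lens_mount_b: Bystander: the same kind of lens mount; origin at its underside.
- spare_globe: Bystander: spare glass globe lamp standing on its base, 84 mm diameter, 118 mm high; origin at its underside.
- cleaner_bottle: Bystander: white bottle, 56 mm diameter, 150 mm high; origin at its underside.
- mug: Bystander: white mug, 80 mm diameter, 90 mm high; origin at its underside.
- occluder: Bystander: black eye paddle lying flat, 135 mm long, 8 mm thick; origin under the middle of its round blade.
Not all that is in view belongs to the job. Of the things that look like the brush, the smaller one is meant. What is shaped like the sloped_rest but purple is not meant.

How it is judged:
By the outcome, as a careful person would: the job done as asked, in the order asked, and still so for the second after the job is handed in, with the robot touching nothing.
It also fails if it takes over 45 s, if anything falls off the work surface, if the arm or the gripper's body presses on something with over 40 N, if the wrist force passes 120 N, or if a joint passes its speed limit or range.

ROBOT

A 6-joint arm with a two-finger parallel gripper is mounted at the origin on the work surface. World frame = base frame: x ahead of the robot, y to its left, z up, the work surface at z = 0. Lengths are in m, angles in rad, forces in N, time in s.
With the tool pointing down it reaches from about 0.35 to 0.775 m from the base axis. Payload 5.5 kg.
Tool frame: the origin (TCP) lies between the finger pads; the fingertips stand 19 mm ahead of it and the grasp point (between the pads) is the TCP; z points along the fingers, x is the direction in which the jaws open and shut, and the axes are right-handed (so a half turn about z gives the same grasp; the last joint's range is limited). The gripper opens to 85 mm and grips with 20 to 120 N. Pads are 22 mm wide; open, the fingers measure 114 mm over their backs; the gripper's body (76 mm by 85 mm) begins 54 mm behind the grasp point. The pads swing forward as they close: fully open they stand 13 mm farther back than shut.
Start: joints at [-1.397, 0.313, 0.046, 1.304, 0, 1.431], TCP at [0.177, -0.547, 0.25] pointing down, gripper open.
Joint ranges: [-2.76, 2.76], [-0.86, 1.69], [-1.03, 1.26], [-2.2, 2.34], [-1.47, 1.5], [-3.14, 3.14]. Speed limits (rad/s): [2.57, 2.57, 3.14, 3.14, 3.14, 3.14].

INTERFACE

Orientations are given as a unit quaternion [w, x, y, z].
In Python, from workcell import env gives the robot as it stands. The module is installed in compiled form; this text tells all that it offers.
- The arm moves only by the tool carry_out, never from a script. Its argument "steps" is a list of rows, each a list of 7 numbers: the gripper command: -1 is shut, 1 is fully open, values between are in proportion, then the shift along the tool's x, y, z in m, then the turn, a rotation vector about the tool's x, y, z in rad. A call has 1 to 20 rows; each row shifts and turns the commanded pose from where the row before left it, along the tool's axes as they then stand; what a row does not reach is not made up. A row lasts 1/8 s, in which the tool goes at most 62.5 mm and 10.7 degrees, less where a joint would pass 70% of its speed; a pose out of reach is approached as far as the arm can. A call with a gripper value outside its range is refused whole. The fingers move at their own pace and stop on an object; "grip_force" is the grip in N (left out, the last holds). Time passes only in rows, so rows that do not move let the fingers close. It gives the time, the measured TCP pose, the force and the opening at its end, in the units of the state.
- env.get_state(): the state, without advancing time (a new reading comes with each control period).
- env.read_camera(name): name is "side" or "top"; returns a dict with "color" (480x640x3 uint8, red, green, blue), "K" (3x3 intrinsics, pixels), "dist" ([k1, k2, p1, p2, k3] as OpenCV has them; the pictures are not rectified), "R" (3x3) and "t" (3): a world point X has camera coordinates R X + t. Camera axes: x right, y down, z forward; pixel columns grow to the right and rows downward; lengths in m; the calibration is good to about 2 mm. A picture is of the moment at which its call begins. There is no depth.
- env.hand_in(): hands the job in, once; it reports no verdict.
The state is a dict: "clock": time; "joint_pos": joint angles; "qvel": joint speeds; "tau": joint torques, N m; "tcp_pos": TCP position; "orientation": TCP orientation; "wrist_force": force on the tool from outside, world axes, zero at the start; "ft_torque": the same for the moment, N m; "finger_gap": finger opening in m.
Only numpy, scipy, OpenCV 4.12 (cv2) and the standard library are available. Lean on these libraries where they do the work, as an engineer would, in place of code of your own. Each camera call takes 0.05 s, during which the arm holds its last target. There are 200 camera calls.

## Working session

There is one attempt and no reset: what is moved stays moved. The work goes in short steps, Python scripts to look and compute and a tool call to move; the robot and the scene stay as the last step left them, time stands still between calls to the robot, and variables do not carry over. Pictures are saved under pics/ and viewed, about 8 in all and at most 12, crops included, and the job is handed in when it is done.

Besides the shell and the picture viewer there is one more tool, called after ">>>" by a JSON object that holds its "api" and its "payload", one argument or row to a line. carry_out: Moves the arm, as the interface text tells. Its arguments: {"type":"object","properties":{"steps":{"type":"array","items":{"type":"array","items":{"type":"number"}}},"grip_force":{"type":"number"}},"required":["steps"]}

```bash
mkdir -p pics; ls
python3 - <<'E'
from workcell import env
import cv2,pickle
d={}
for n in("side","top"):
    r=env.read_camera(n); d[n]=r
    cv2.imwrite(f"pics/{n}0.png",cv2.cvtColor(r["color"],cv2.COLOR_RGB2BGR))
    print(n,r["K"].tolist(),r["dist"],"C",(-r["R"].T@r["t"]).round(3),"fwd",r["R"][2].round(3))
pickle.dump(d,open("cam0.pkl","wb"))
print(env.get_state())
E
```

```text
pics
side [[461.6691833811166, 0.0, 327.20848045262176], [0.0, 461.6691833811166, 236.60524655070913], [0.0, 0.0, 1.0]] [-0.06349285  0.          0.          0.          0.        ] C [0.009 0.592 1.038] fwd [ 0.471 -0.475 -0.744]
top [[448.7004418524128, 0.0, 324.2101534072145], [0.0, 448.7004418524128, 237.30884140554377], [0.0, 0.0, 1.0]] [-0.02968954  0.          0.          0.          0.        ] C [ 0.389 -0.002  1.141] fwd [ 0.176  0.005 -0.984]
{'clock': 0.1, 'joint_pos': array([-1.39659661e+00,  3.13895710e-01,  4.51257927e-02,  1.30363265e+00,
       -3.10355841e-05,  1.43118448e+00]), 'qvel': array([ 0.00017396, -0.00223783,  0.00256925, -0.00096799, -0.00147757,
       -0.00039446]), 'tau': array([ 1.79032126e-03, -4.81724668e+01,  2.99245191e+01,  1.27069774e-02,
       -2.01865191e-04,  1.30787029e-05]), 'tcp_pos': array([ 0.1773964 , -0.54650544,  0.24952845]), 'orientation': array([-5.46824558e-04,  8.08914540e-01, -5.87925694e-01, -5.88407902e-04]), 'wrist_force': array([-0.01353046, -0.4864495 ,  0.33153324]), 'ft_torque': array([-0.0088594 ,  0.00444218,  0.0123107 ]), 'finger_gap': 0.0855353947930752}
```

View pics/side0.png

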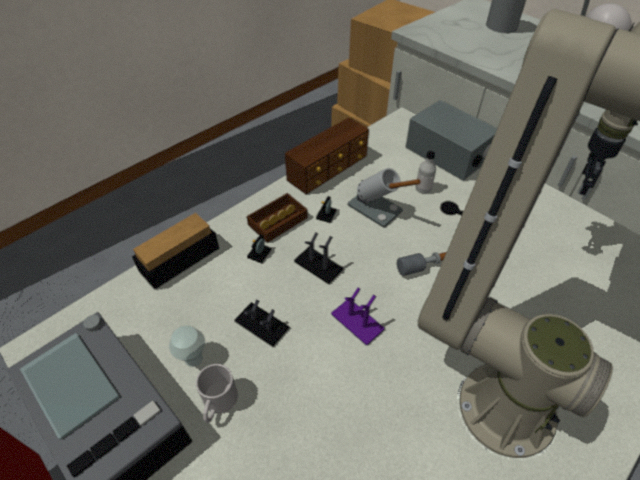

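View pics/top0.png

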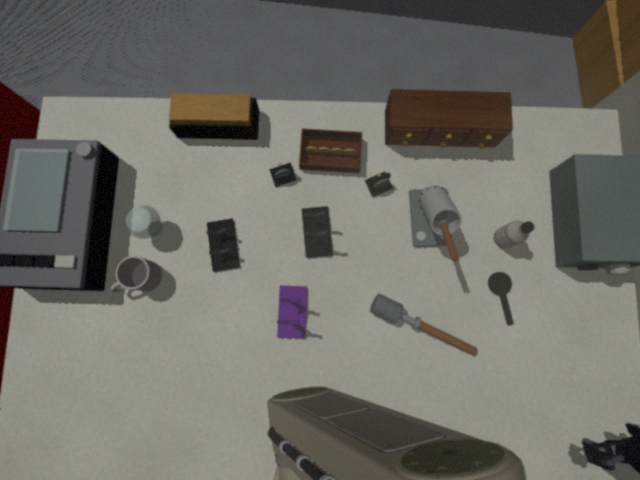

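The side view shows the housing with the brush at (378,187) and the handle end near (418,182). The black tall-post rest is at (319,258), the low-post rest at (262,322), and the purple decoy at (358,315). In the top view the housing is at (438,205), the handle runs from (446,222) to (455,258), and the sloped rest is at (317,232). The larger brush lies loose at (420,322) and isn't the one meant.

Next I'll enlarge both regions to measure them.

Run:
```python
import cv2,pickle,numpy as np
d=pickle.load(open("cam0.pkl","rb"))
def crop(n,u,v,w,h,s):
    c=cv2.cvtColor(d[n]["color"],cv2.COLOR_RGB2BGR)[v:v+h,u:u+w]
    c=cv2.resize(c,None,fx=s,fy=s,interpolation=cv2.INTER_CUBIC)
    for k in range(0,w,10):
        cv2.line(c,(k*s,0),(k*s,6 if k%50 else 12),(0,0,255),1); 
        if k%20==0: cv2.putText(c,str(u+k),(k*s,18),0,.35,(0,0,255),1)
    for k in range(0,h,10):
        cv2.line(c,(0,k*s),(6,k*s),(0,0,255),1)
        if k%20==0: cv2.putText(c,str(v+k),(8,k*s+4),0,.35,(0,0,255),1)
    return c
a=crop("side",345,155,80,60,5);b=crop("top",400,180,80,60*1+0,5)
b=crop("top",405,180,80,90,5)[:300*2]
c=crop("side",290,228,60,60,5);e=crop("top",295,200,60,60,5)
M=np.zeros((600,800,3),np.uint8)
M[:300,:400]=a; M[:450,400:]=b; M[300:,:300]=c
cv2.imwrite("pics/m1.png",M)
cv2.imwrite("pics/m2.png",np.hstack([cv2.resize(c,(400,400)),cv2.resize(e,(400,400))]))
```

```text
(no output)
```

View pics/m1.png

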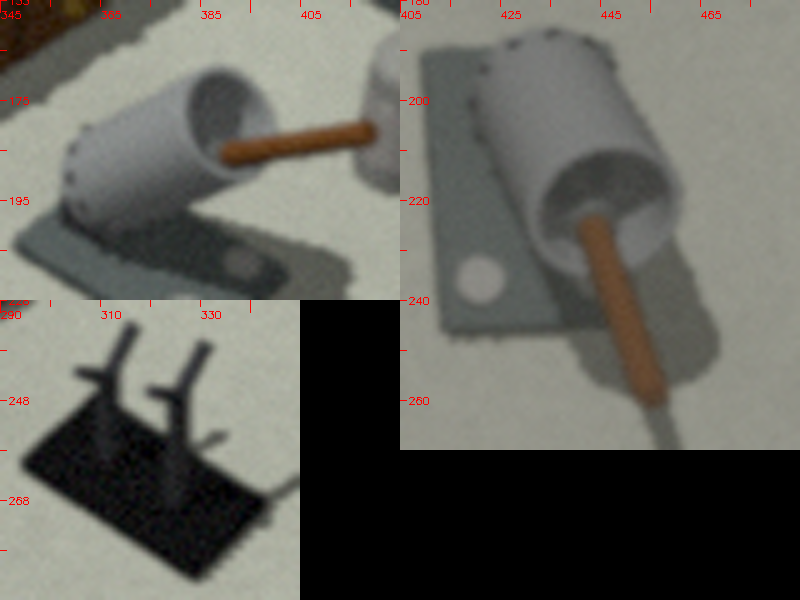

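View pics/m2.png

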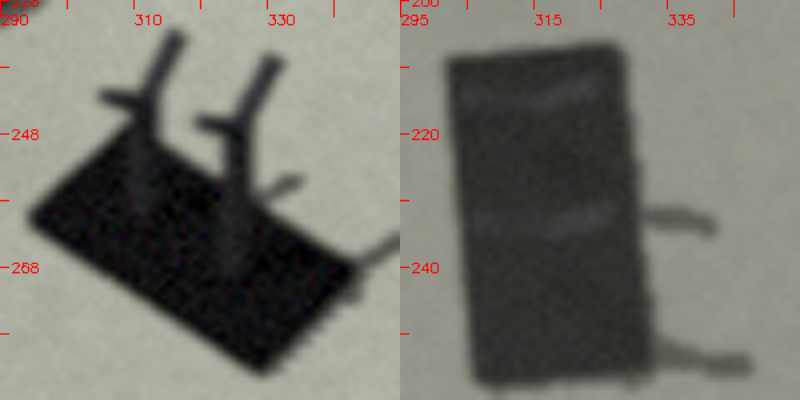

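Pictures viewed: 4. In the side view the handle runs from (389,186) to (419,181) and the mouth ellipse is centred near (391,180). In the top view the mouth is centred near (446,222) and the handle end is at (455,260). The sloped rest's taller post is the one nearer the robot (side notch ≈(325,247), lower post notch ≈(312,244)), so downhill points away from the robot.

```bash
cat > h.py <<'E'
import cv2,pickle,numpy as np
def ray(c,p):
    x=cv2.undistortPoints(np.float64(p).reshape(-1,1,2),c["K"],c["dist"]).reshape(-1,2)
    r=np.c_[x,np.ones(len(x))]@c["R"]
    return -c["R"].T@c["t"], r/np.linalg.norm(r,axis=1,keepdims=True)
def onz(c,p,z):
    C,r=ray(c,p); return C+r*((z-C[2])/r[:,2])[:,None]
def tri(c1,p1,c2,p2):
    C1,r1=ray(c1,p1);C2,r2=ray(c2,p2);r1=r1[0];r2=r2[0]
    s=np.linalg.lstsq(np.c_[r1,-r2],C2-C1,rcond=None)[0]
    a=C1+s[0]*r1;b=C2+s[1]*r2
    return (a+b)/2,np.linalg.norm(a-b)
def plane(c,p,q):
    C,r=ray(c,[p,q]); n=np.cross(r[0],r[1]); return n/np.linalg.norm(n),C
def orange(img,roi):
    u,v,w,h=roi; s=cv2.cvtColor(img[v:v+h,u:u+w],cv2.COLOR_RGB2HSV)
    m=(s[...,0]<18)&(s[...,1]>110)&(s[...,2]>60)
    y,x=np.nonzero(m); P=np.c_[x+u,y+v].astype(float)
    c=P.mean(0); d=np.linalg.svd(P-c,full_matrices=False)[2][0]; t=(P-c)@d
    return c+d*(t.min()),c+d*(t.max()),len(P)
def line(c1,a,c2,b):
    n1,C1=plane(c1,*a);n2,C2=plane(c2,*b); d=np.cross(n1,n2);d/=np.linalg.norm(d)
    P=np.linalg.lstsq(np.array([n1,n2,d]),np.array([n1@C1,n2@C2,0]),rcond=None)[0]
    return P,d
def nearest(P,d,c,p): # point on line P,d nearest to pixel ray
    C,r=ray(c,p);r=r[0];s=np.linalg.lstsq(np.c_[d,-r],C-P,rcond=None)[0]; return P+s[0]*d
E
python3 - <<'E'
from h import *
np.set_printoptions(precision=4,suppress=True)
d=pickle.load(open("cam0.pkl","rb"));S,T=d["side"],d["top"]
a=orange(S["color"],(382,172,42,20));b=orange(T["color"],(434,216,30,50))
print("handle px",a,b)
P,dd=line(S,a[:2],T,b[:2])
if dd[2]>0: dd=-dd
for c,pp in((S,a[:2]),(T,b[:2])): print([nearest(P,dd,c,p) for p in pp])
print("brush dir",dd,"elev",np.degrees(np.arcsin(dd[2])),"az",np.degrees(np.arctan2(dd[1],dd[0])))
m,e=tri(S,[391.3,180.2],T,[445.8,222.4]);print("mouth",m,e)
A=lambda x,y:(345+x/5,155+y/5)
B=lambda x,y:(405+(x-400)/5,180+y/5)
n=[plane(T,B(476,125),B(527,232))[0],plane(T,B(617,70),B(680,185))[0],plane(S,A(85,128),A(205,70))[0],plane(S,A(95,228),A(235,183))[0]]
for q in(n[:2],n[2:],n):
    v=np.linalg.svd(np.array(q))[2][2]; v*=np.sign(v[2]); print("axis",v,np.degrees(np.arcsin(v[2])),np.degrees(np.arctan2(v[1],v[0])))
# plate edge az
q=onz(T,[B(420,50),B(442,335)],.01);v=q[1]-q[0];print("plate",q,np.degrees(np.arctan2(v[1],v[0])))
# rest
E_=lambda x,y:(295+x/6.667,200+y/6.667)
q=onz(T,[E_(447,58),E_(623,43),E_(652,372),E_(475,380)],.012);print("base",q,q.mean(0),[np.linalg.norm(q[i]-q[i-1]) for i in range(4)])
c_=lambda x,y:(290+x/6.667,228+y/6.667)
q=onz(S,[c_(28,217),c_(262,375),c_(357,268)],.012);print("baseS",q,(q[0]+q[2])/2)
E
```

```text
handle px (array([419.1553, 181.0145]), array([389.0944, 185.6163]), 111) (array([442.6247, 223.7769]), array([455.1781, 258.9364]), 171)
[array([ 0.5163, -0.2778,  0.1933]), array([ 0.61  , -0.2717,  0.119 ])]
[array([ 0.6104, -0.2717,  0.1187]), array([ 0.5185, -0.2777,  0.1916])]
brush dir [ 0.7823  0.0514 -0.6208] elev -38.37725306376104 az 3.761544808731546
mouth [ 0.608  -0.2739  0.1406] 0.002355542944921584
axis [-0.8346 -0.2122  0.5083] 30.549878360735576 -165.73380173846164
axis [-0.592   0.3194  0.74  ] 47.72730121465707 151.64896565456417
axis [-0.6763 -0.0476  0.7351] 47.31804370935748 -175.97680500537444
plate [[ 0.7219 -0.2142  0.01  ]
 [ 0.5714 -0.2242  0.01  ]] -176.21710067435066
base [[ 0.6681 -0.0918  0.012 ]
 [ 0.6758 -0.1601  0.012 ]
 [ 0.5472 -0.1712  0.012 ]
 [ 0.5424 -0.1037  0.012 ]] [ 0.6084 -0.1317  0.012 ] [np.float64(0.12623219026619548), np.float64(0.06876546739605603), np.float64(0.1291259432875768), np.float64(0.06758294166813332)]
baseS [[ 0.6577  0.0695  0.012 ]
 [ 0.5291  0.0554  0.012 ]
 [ 0.5411 -0.0127  0.012 ]] [0.5994 0.0284 0.012 ]
```

```bash
cat >> h.py <<'E'
from scipy.spatial.transform import Rotation as Ro
def goal(p,z,x): # print moves from current pose: turn first (tool frame), then shift (tool frame)
    from workcell import env
    s=env.get_state();q=s["orientation"];R0=Ro.from_quat(np.r_[q[1:],q[0]])
    z=np.array(z)/np.linalg.norm(z);x=np.array(x)-z*(z@x);x/=np.linalg.norm(x)
    R1=Ro.from_matrix(np.c_[x,np.cross(z,x),z]); rv=(R0.inv()*R1).as_rotvec()
    np.set_printoptions(precision=4,suppress=True)
    print("t",s["clock"],"tcp",s["tcp_pos"],"F",s["wrist_force"],"gap",s["finger_gap"])
    print("turn",rv,"deg",np.degrees(np.linalg.norm(rv)),"shift after turn",R1.inv().apply(p-s["tcp_pos"]),"before",R0.inv().apply(p-s["tcp_pos"]))
def zdir(el,az): e,a=np.radians([el,az]); return np.array([np.cos(e)*np.cos(a),np.cos(e)*np.sin(a),np.sin(e)])
E
python3 - <<'E'
from h import *
np.set_printoptions(precision=4,suppress=True)
d=pickle.load(open("cam0.pkl","rb"));S,T=d["side"],d["top"]
def base(c,roi):
    u,v,w,h=roi; g=c["color"][v:v+h,u:u+w].max(2)
    m=(g<75).astype(np.uint8)
    m=cv2.morphologyEx(m,cv2.MORPH_OPEN,np.ones((7,7),np.uint8))
    k=max(cv2.findContours(m,0,1)[0],key=cv2.contourArea)
    return cv2.boxPoints(cv2.minAreaRect(k))+[u,v], cv2.approxPolyDP(k,3,True).reshape(-1,2)+[u,v]
for n,c,r in(("T",T,(295,200,60,62)),("S",S,(288,228,62,60))):
    b,a=base(c,r);print(n,b.tolist(),a.tolist())
E_=lambda x,y:(295+(x-400)/6.667,200+y/6.667)
q=onz(T,[E_(447,58),E_(623,43),E_(652,372),E_(475,380)],.012)
v=(q[0]+q[1]-q[2]-q[3])/2;print("base",q,q.mean(0),[np.linalg.norm(q[i]-q[i-1]) for i in range(4)],"az",np.degrees(np.arctan2(v[1],v[0])))
c_=lambda x,y:(290+x/6.667,228+y/6.667)
q=onz(S,[c_(28,217),c_(262,375),c_(357,268)],.0);v=q[0]-q[1];print("baseS z0",q,(q[0]+q[2])/2,"az",np.degrees(np.arctan2(v[1],v[0])))
print("notch lo",onz(S,[c_(143,108)],.085),"notch hi",onz(S,[c_(237,128)],.105))
dd=np.array([.7823,.0514,-.6208]);end=np.array([.5172,-.2778,.1926])
az=np.degrees(np.arctan2(dd[1],dd[0]))
goal(end+.032*dd,zdir(-78.4,az),zdir(0,az-90))
E
```

```text
T [[301.83302307128906, 208.57973861694336], [327.9399642944336, 206.30956840515137], [332.1763610839844, 255.02814102172852], [306.06941986083984, 257.2983093261719]] [[326, 207], [303, 209], [307, 256], [331, 255]]
S [[294.2126522064209, 261.28822326660156], [306.824254989624, 241.885760307312], [343.9068603515625, 265.9894561767578], [331.2952575683594, 285.39191818237305]] [[297, 257], [297, 263], [325, 281], [331, 281], [340, 272], [340, 266], [313, 249], [306, 249]]
base [[ 0.6642  0.0633  0.012 ]
 [ 0.6719 -0.0048  0.012 ]
 [ 0.5434 -0.0188  0.012 ]
 [ 0.5386  0.0484  0.012 ]] [0.6045 0.022  0.012 ] [np.float64(0.1264646318008019), np.float64(0.06855497003566442), np.float64(0.1292748415737531), np.float64(0.06743575916545265)] az 6.501100730363917
baseS z0 [[ 0.6653  0.0634  0.    ]
 [ 0.5352  0.0491  0.    ]
 [ 0.5474 -0.0198  0.    ]] [0.6063 0.0218 0.    ] az 6.2683041466481475
notch lo [[0.622  0.0344 0.085 ]] notch hi [[0.5756 0.0262 0.105 ]]
t 0.1 tcp [ 0.1774 -0.5465  0.2495] F [-0.0135 -0.4864  0.3315] gap 0.0855353947930752
turn [0.2014 0.0267 0.2472] deg 18.333566634090893 shift after turn [-0.2458 -0.3585  0.152 ] before [-0.1444 -0.4305  0.0771]
```

>>> {"api": "carry_out", "payload": {
  "steps": [
    [1,0,0,0,0.1007,0.0134,0.1236],
    [1,0,0,0,0.1007,0.0134,0.1236],
    [1,-0.0246,-0.0358,0.005,0,0,0],
    [1,-0.0246,-0.0358,0.005,0,0,0],
    [1,-0.0246,-0.0358,0.005,0,0,0],
    [1,-0.0246,-0.0358,0.005,0,0,0],
    [1,-0.0246,-0.0358,0.005,0,0,0],
    [1,-0.0246,-0.0358,0.005,0,0,0],
    [1,-0.0246,-0.0358,0.005,0,0,0],
    [1,-0.0246,-0.0358,0.005,0,0,0],
    [1,-0.0246,-0.0358,0.005,0,0,0],
    [1,-0.0246,-0.0358,0.005,0,0,0],
    [1,0,0,0,0,0,0],
    [1,0,0,0,0,0,0]
  ]
}}

```text
clock: 1.85
tcp_pos: [0.5209, -0.2776, 0.2724]
orientation: [-0.073, 0.726, -0.68, 0.069]
wrist_force: [-0.8, 0.7, 0.2]
finger_gap: 0.0855
```

Run:
```python
from h import *
from workcell import env
d=pickle.load(open("cam0.pkl","rb"));S,T=d["side"],d["top"]
dd=np.array([.7823,.0514,-.6208]);end=np.array([.5172,-.2778,.1926])
az=np.degrees(np.arctan2(dd[1],dd[0]))
goal(end+.032*dd,zdir(-78.4,az),zdir(0,az-90))
ims=[]
for n,(u,v) in(("side",(330,130)),("top",(370,150))):
    c=env.read_camera(n)["color"][v:v+130,u:u+100]
    ims.append(cv2.resize(cv2.cvtColor(c,cv2.COLOR_RGB2BGR),(400,520),interpolation=2))
cv2.imwrite("pics/g1.png",np.hstack(ims))
```

```text
t 1.85 tcp [ 0.5209 -0.2776  0.2724] F [-0.7977  0.6918  0.1593] gap 0.08548295898997686
turn [ 0.001  -0.0011  0.0007] deg 0.0922189939849964 shift after turn [-0.     -0.0009  0.1019] before [-0.0001 -0.001   0.1019]
```

View pics/g1.png

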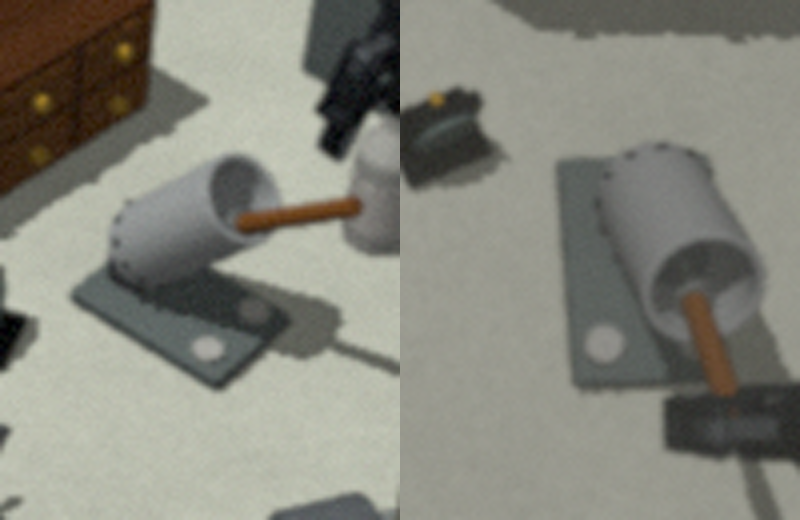

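Picture 5: the gripper hangs above the handle end (top panel ≈(735,420), handle end (725,390)), and nothing has been disturbed. I'll descend and close.

>>> {"api": "carry_out", "payload": {
  "steps": [
    [1,0,0,0.02,0,0,0],
    [1,0,0,0.02,0,0,0],
    [1,0,0,0.02,0,0,0],
    [1,0,0,0.02,0,0,0],
    [1,0,-0.001,0.022,0,0,0],
    [1,0,0,0,0,0,0],
    [-1,0,0,0,0,0,0],
    [-1,0,0,0,0,0,0],
    [-1,0,0,0,0,0,0],
    [-1,0,0,0,0,0,0],
    [-1,0,0,0,0,0,0],
    [-1,0,0,0,0,0,0]
  ],
  "grip_force": 60
}}

```text
clock: 3.45
tcp_pos: [0.5428, -0.2766, 0.1737]
orientation: [-0.073, 0.726, -0.68, 0.07]
wrist_force: [-1.3, 0.8, 4.1]
finger_gap: 0.0147
```

Run:
```python
from h import *
from workcell import env
# aligned pose: tip fixed, brush elev -50
el0,az=-38.4,3.76; b0=zdir(el0,az); s=env.get_state(); p=s["tcp_pos"]
tip=p+.168*b0; b1=zdir(-50,az); print("tip",tip)
goal(tip-.168*b1,zdir(-90,az),zdir(0,az-90))
S=env.read_camera("side");T=env.read_camera("top")
for c,n,r in((S,"side",(382,172,42,20)),(T,"top",(434,216,30,40))): print(orange(c["color"],r))
```

```text
tip [ 0.67422054 -0.26794699  0.06934062]
t 3.45 tcp [ 0.5428 -0.2766  0.1737] F [-1.3404  0.785   4.0893] gap 0.014656236110134417
turn [-0.203  -0.0021  0.0003] deg 11.630577750434428 shift after turn [ 0.     -0.0237 -0.0243] before [ 0.0001 -0.0281 -0.0191]
(array([419.1267, 180.8346]), array([389.8897, 185.2739]), 67)
(array([443.1285, 223.9542]), array([449.7204, 242.4559]), 93)
```

>>> {"api": "carry_out", "payload": {
  "steps": [
    [-1,0,-0.0065,-0.0055,-0.0508,0,0],
    [-1,0,-0.0065,-0.0055,-0.0508,0,0],
    [-1,0,-0.0065,-0.0055,-0.0507,0,0],
    [-1,0,-0.0065,-0.0055,-0.0507,0,0],
    [-1,0,0,0,0,0,0],
    [-1,0,0,0,0,0,0]
  ]
}}

```text
clock: 4.3
tcp_pos: [0.5653, -0.2748, 0.1974]
orientation: [0.001, 0.73, -0.684, 0.0]
wrist_force: [0.7, 0.3, -1.3]
finger_gap: 0.0145
```

```bash
cat >> h.py <<'E'
def look(name,side,top,w=100,h=130):
    from workcell import env
    ims=[];out={}
    for n,(u,v) in(("side",side),("top",top)):
        r=env.read_camera(n);out[n]=r
        c=r["color"][v:v+h,u:u+w]
        ims.append(cv2.resize(cv2.cvtColor(c,cv2.COLOR_RGB2BGR),(400,400*h//w),interpolation=2))
    cv2.imwrite(name,np.hstack(ims)); return out
E
python3 - <<'E'
from h import *
tip=np.array([.67422,-.26795,.06934]);az=3.76;b1=zdir(-50,az)
goal(tip-.168*b1,zdir(-90,az),zdir(0,az-90))
look("pics/a1.png",(340,130),(380,160))
E
```

```text
t 4.3 tcp [ 0.5653 -0.2748  0.1974] F [ 0.6915  0.2579 -1.27  ] gap 0.014494882911450086
turn [ 0.0008 -0.001   0.    ] deg 0.07302922866745369 shift after turn [ 0.0003 -0.0011 -0.0007] before [ 0.0003 -0.0011 -0.0007]
```

View pics/a1.png

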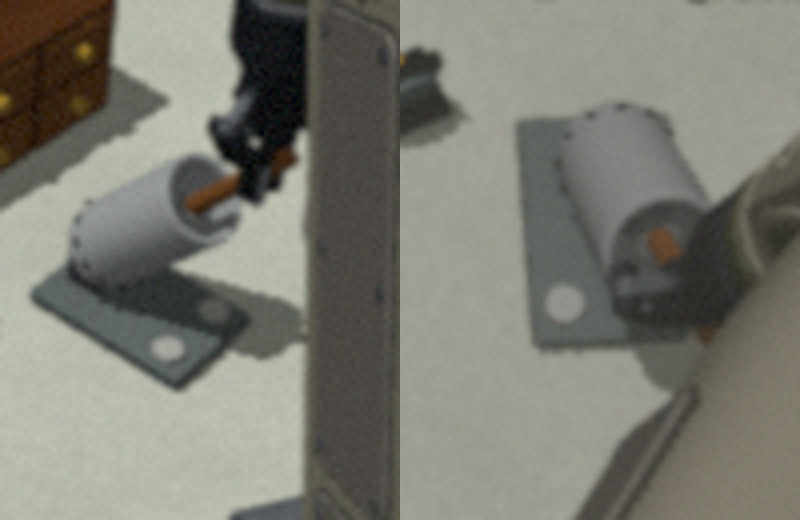

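Picture 6: the handle now lies parallel to the bore, near the middle of the mouth (side panel ≈(215,190)). I'll find the bottom by feel.

>>> {"api": "carry_out", "payload": {
  "steps": [
    [-1,0,-0.0013,0.0015,0,0,0],
    [-1,0,-0.0013,0.0015,0,0,0],
    [-1,0,0,0,0,0,0]
  ]
}}

```text
clock: 4.78
tcp_pos: [0.5681, -0.2749, 0.1953]
orientation: [0.001, 0.73, -0.684, 0.0]
wrist_force: [-1.0, -0.4, -1.1]
finger_gap: 0.0144
```

>>> {"api": "carry_out", "payload": {
  "steps": [
    [-1,0,-0.0013,0.0015,0,0,0],
    [-1,0,0,0,0,0,0]
  ]
}}

```text
clock: 5.03
tcp_pos: [0.5681, -0.2749, 0.1951]
orientation: [0.002, 0.73, -0.684, 0.0]
wrist_force: [-7.5, 0.6, 8.6]
finger_gap: 0.0146
```

>>> {"api": "carry_out", "payload": {
  "steps": [
    [-1,0,-0.0013,0.0015,0,0,0],
    [-1,0,0,0,0,0,0]
  ]
}}

```text
clock: 5.28
tcp_pos: [0.568, -0.275, 0.195]
orientation: [0.003, 0.73, -0.684, -0.0]
wrist_force: [-13.6, 1.1, 16.3]
finger_gap: 0.0145
```

The floor shows up at TCP (0.568,-0.275,0.195), with the force along the 50° axis. First up-stroke: about 57 mm from there.

>>> {"api": "carry_out", "payload": {
  "steps": [
    [-1,0,0.00643,-0.00766,0,0,0],
    [-1,0,0.00643,-0.00766,0,0,0],
    [-1,0,0.00643,-0.00766,0,0,0],
    [-1,0,0.00643,-0.00766,0,0,0],
    [-1,0,0.00643,-0.00766,0,0,0],
    [-1,0,0.00643,-0.00766,0,0,0],
    [-1,0,0,0,0,0,0],
    [-1,0,0,0,0,0,0]
  ]
}}

```text
clock: 6.28
tcp_pos: [0.5325, -0.2772, 0.2382]
orientation: [0.001, 0.73, -0.684, 0.001]
wrist_force: [0.3, -0.3, -0.6]
finger_gap: 0.0146
```

Run:
```python
from h import *
from workcell import env
s=env.get_state();p=s["tcp_pos"]-[.5681,-.2749,.1951];b=-zdir(-50,3.76)
print(p@b,p-b*(p@b),s["wrist_force"])
look("pics/a2.png",(340,130),(380,160))
```

```text
0.05595771140011201 [0.00025389 0.00010362 0.00021828] [ 0.26069487 -0.27424516 -0.59532932]
```

View pics/a2.png

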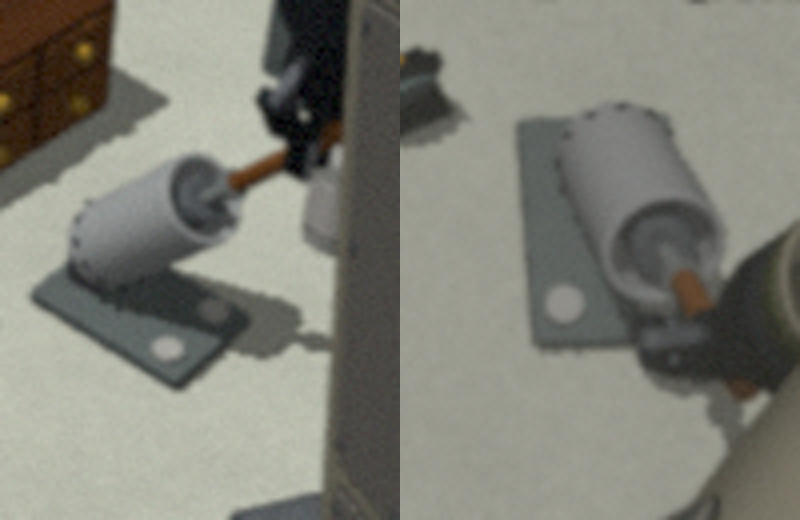

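Picture 7: the top of the bristles is level with the mouth rim (top panel ≈(665,245)), and the head is well centred. I'll add a little margin, push down, then do the second stroke.

>>> {"api": "carry_out", "payload": {
  "steps": [
    [-1,0,0.001,-0.0012,0,0,0],
    [-1,0,0,0,0,0,0],
    [-1,0,-0.00643,0.00766,0,0,0],
    [-1,0,-0.00643,0.00766,0,0,0],
    [-1,0,-0.00643,0.00766,0,0,0],
    [-1,0,-0.00643,0.00766,0,0,0],
    [-1,0,-0.00643,0.00766,0,0,0],
    [-1,0,-0.00643,0.00766,0,0,0],
    [-1,0,-0.001,0.0012,0,0,0],
    [-1,0,0,0,0,0,0],
    [-1,0,0,0,0,0,0]
  ]
}}

```text
clock: 7.75
tcp_pos: [0.568, -0.2748, 0.195]
orientation: [0.003, 0.73, -0.684, -0.0]
wrist_force: [-15.4, 1.4, 17.5]
finger_gap: 0.0148
```

>>> {"api": "carry_out", "payload": {
  "steps": [
    [-1,0,0.00643,-0.00766,0,0,0],
    [-1,0,0.00643,-0.00766,0,0,0],
    [-1,0,0.00643,-0.00766,0,0,0],
    [-1,0,0.00643,-0.00766,0,0,0],
    [-1,0,0.00643,-0.00766,0,0,0],
    [-1,0,0.00643,-0.00766,0,0,0],
    [-1,0,0.001,-0.0012,0,0,0],
    [-1,0,0,0,0,0,0],
    [-1,0,0,0,0,0,0]
  ]
}}

```text
clock: 8.88
tcp_pos: [0.5315, -0.2771, 0.2391]
orientation: [0.001, 0.73, -0.683, 0.0]
wrist_force: [-0.0, 0.3, -0.4]
finger_gap: 0.0148
```

>>> {"api": "carry_out", "payload": {
  "steps": [
    [-1,0,-0.00643,0.00766,0,0,0],
    [-1,0,-0.00643,0.00766,0,0,0],
    [-1,0,-0.00643,0.00766,0,0,0],
    [-1,0,-0.00643,0.00766,0,0,0],
    [-1,0,-0.00643,0.00766,0,0,0],
    [-1,0,-0.00643,0.00766,0,0,0],
    [-1,0,-0.001,0.0012,0,0,0],
    [-1,0,0,0,0,0,0],
    [-1,0,0,0,0,0,0]
  ]
}}

```text
clock: 10.0
tcp_pos: [0.568, -0.2748, 0.195]
orientation: [0.003, 0.73, -0.684, -0.0]
wrist_force: [-15.7, 1.2, 16.6]
finger_gap: 0.0147
```

Two full strokes done, each ending on the floor. Now I'll withdraw along the bore and lift.

>>> {"api": "carry_out", "payload": {
  "steps": [
    [-1,0,0.00643,-0.00766,0,0,0],
    [-1,0,0.009,-0.01072,0,0,0],
    [-1,0,0.009,-0.01072,0,0,0],
    [-1,0,0.009,-0.01072,0,0,0],
    [-1,0,0.009,-0.01072,0,0,0],
    [-1,0,0.009,-0.01072,0,0,0],
    [-1,0,0.009,-0.01072,0,0,0],
    [-1,0,0.009,-0.01072,0,0,0],
    [-1,0,0.009,-0.01072,0,0,0],
    [-1,0,0.009,-0.01072,0,0,0],
    [-1,0,0,-0.02,0,0,0],
    [-1,0,0,-0.02,0,0,0],
    [-1,0,0,-0.02,0,0,0],
    [-1,0,0,0,0,0,0]
  ]
}}

```text
clock: 11.75
tcp_pos: [0.484, -0.2806, 0.3583]
orientation: [0.001, 0.73, -0.684, 0.002]
wrist_force: [0.2, 0.1, -1.1]
finger_gap: 0.0147
```

Run:
```python
from h import *
c=np.array([.606,.022]);az=6.4;h=zdir(0,az)[:2]
# axis line in rest coords: at lower post downhill face x=29: z=85+9=94 ; upper x=-21: z=117 (slope 25deg)
t=np.tan(np.radians(25)); X=16.5/1000   # collar origin x
zc=.094+(.029-X)*t; print("check upper",.094+.050*t,"collar z",zc)
col=np.r_[c+X*h,zc]; b=zdir(-25,az); g=col-.085*b
print("collar",col,"tcp goal",g)
goal(g+[0,0,.09],zdir(-65,az),zdir(0,az-90))
```

```text
check upper 0.11731538290774993 collar z 0.09982884572693748
collar [0.62239717 0.02383924 0.09982885] tcp goal [0.5458411 0.0152521 0.1357514]
t 11.75 tcp [ 0.484  -0.2806  0.3583] F [ 0.1812  0.142  -1.0838] gap 0.014651451795875752
turn [ 0.4342 -0.0141 -0.0446] deg 25.02063624915109 shift after turn [-0.2871 -0.0295  0.16  ] before [-0.2917 -0.0808  0.1316]
```

>>> {"api": "carry_out", "payload": {
  "steps": [
    [-1,0,0,0,0.1447,-0.0047,-0.0149],
    [-1,0,0,0,0.1447,-0.0047,-0.0149],
    [-1,0,0,0,0.1448,-0.0047,-0.0148],
    [-1,-0.0287,-0.003,0.006,0,0,0],
    [-1,-0.0287,-0.003,0.006,0,0,0],
    [-1,-0.0287,-0.003,0.006,0,0,0],
    [-1,-0.0287,-0.003,0.006,0,0,0],
    [-1,-0.0287,-0.003,0.006,0,0,0],
    [-1,-0.0287,-0.003,0.026,0,0,0],
    [-1,-0.0287,-0.003,0.026,0,0,0],
    [-1,-0.0287,-0.003,0.026,0,0,0],
    [-1,-0.0287,-0.003,0.026,0,0,0],
    [-1,-0.0287,-0.003,0.026,0,0,0],
    [-1,0,0,0,0,0,0],
    [-1,0,0,0,0,0,0]
  ]
}}

```text
clock: 13.62
tcp_pos: [0.5451, 0.0159, 0.2242]
orientation: [-0.161, 0.728, -0.651, 0.142]
wrist_force: [0.3, -0.1, -0.7]
finger_gap: 0.0144
```

Run:
```python
from h import *
g=np.array([.5458,.0153,.1358]);az=6.4
goal(g+[0,0,.09],zdir(-65,az),zdir(0,az-90))
o=look("pics/r1.png",(270,180),(280,150))
pickle.dump(o,open("cam1.pkl","wb"))
```

```text
t 13.625 tcp [0.5451 0.0159 0.2242] F [ 0.262  -0.1229 -0.6777] gap 0.014414627657458495
turn [ 0.0033  0.0022 -0.0006] deg 0.23124195899753872 shift after turn [ 0.0006 -0.0013 -0.0011] before [ 0.0006 -0.0013 -0.0011]
```

View pics/r1.png

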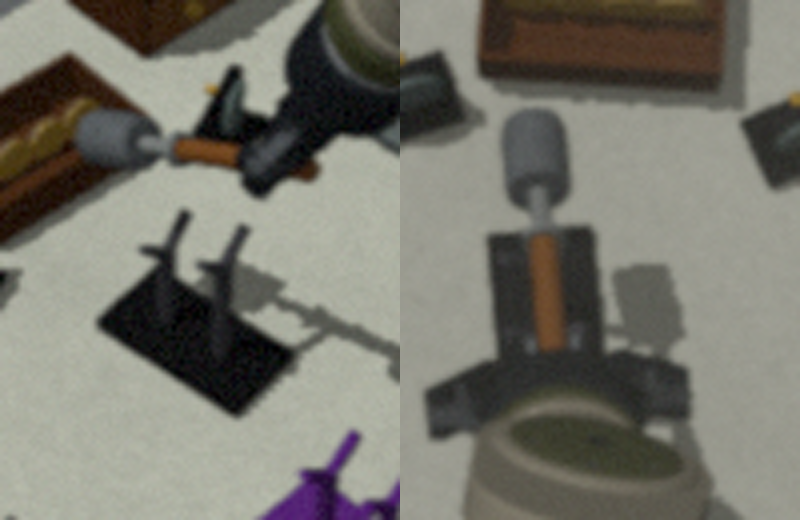

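Picture 8: the brush is held over the rest. In the side view the collar is at ≈(313,217), in the top view at ≈(315,207), and the handle lines up with the post tips. I'll triangulate the axis and the collar.

Run:
```python
from h import *
np.set_printoptions(precision=4,suppress=True)
o=pickle.load(open("cam1.pkl","rb"));S,T=o["side"],o["top"]
a=orange(S["color"],(312,208,40,22));b=orange(T["color"],(308,205,20,36))
print(a,b)
P,d=line(S,a[:2],T,b[:2]); d*=-np.sign(d[2])
print("dir",d,"elev",np.degrees(np.arcsin(d[2])),"az",np.degrees(np.arctan2(d[1],d[0])))
cs=(270+172/4,180+147/4);ct=(280+141/4,150+228/4)
C1=nearest(P,d,S,[cs]);C2=nearest(P,d,T,[ct]);print("collar on line S,T",C1,C2,"handle low end",[nearest(P,d,S,[x]) for x in a[:2]],[nearest(P,d,T,[x]) for x in b[:2]])
tcp=np.array([.5451,.0159,.2242]);print("expected collar",tcp+.085*zdir(-25,6.4),"line near tcp",P+d*((tcp-P)@d)-tcp)
# head: tip/bristle outline midpoint from both views
q,e=tri(S,[(270+104/4,180+137/4)],T,[(280+135/4,150+155/4)]);print("head centre approx",q,e,"exp",tcp+(.085+.058)*zdir(-25,6.4))
```

```text
(array([313.9678, 216.1752]), array([348.1016, 222.447 ]), 84) (array([315.1008, 208.9106]), array([317.3738, 236.8884]), 181)
dir [ 0.9029  0.098  -0.4185] elev -24.742903958093827 az 6.19732769025168
collar on line S,T [0.6242 0.025  0.1866] [0.6264 0.0252 0.1856] handle low end [array([0.6214, 0.0247, 0.1879]), array([0.5138, 0.013 , 0.2378])] [array([0.6216, 0.0247, 0.1878]), array([0.5541, 0.0174, 0.2191])]
expected collar [0.6217 0.0245 0.1883] line near tcp [-0.0004  0.0005 -0.0008]
head centre approx [0.6794 0.032  0.156 ] 0.006955609895884877 exp [0.6739 0.0303 0.1638]
```

Run:
```python
from h import *
c=np.array([.6055,.022]);az=6.4;h=zdir(0,az)[:2];X=.0135
col=np.r_[c+X*h,.094+(.029-X)*np.tan(np.radians(25))]
g=col-.0875*zdir(-25,az);print(g)
for dz in(.03,.006,0): goal(g+[0,0,dz],zdir(-65,az),zdir(0,az-90))
```

```text
[0.54010815 0.01466513 0.13820687]
t 13.725 tcp [0.5458 0.0151 0.2253] F [0.549  0.2054 0.0888] gap 0.014546448066544555
turn [ 0.0014  0.0013 -0.0016] deg 0.14229189565991168 shift after turn [-0.0002  0.0293  0.0494] before [-0.0001  0.0292  0.0494]
t 13.725 tcp [0.5458 0.0151 0.2253] F [0.549  0.2054 0.0888] gap 0.014546448066544555
turn [ 0.0014  0.0013 -0.0016] deg 0.14229189565991168 shift after turn [-0.0002  0.0394  0.0711] before [-0.      0.0394  0.0712]
t 13.725 tcp [0.5458 0.0151 0.2253] F [0.549  0.2054 0.0888] gap 0.014546448066544555
turn [ 0.0014  0.0013 -0.0016] deg 0.14229189565991168 shift after turn [-0.0002  0.042   0.0766] before [-0.      0.0419  0.0766]
```

>>> {"api": "carry_out", "payload": {
  "steps": [
    [-1,0,0.0073,0.0124,0,0,0],
    [-1,0,0.0073,0.0124,0,0,0],
    [-1,0,0.0073,0.0123,0,0,0],
    [-1,0,0.0074,0.0123,0,0,0],
    [-1,0,0.0025,0.0054,0,0,0],
    [-1,0,0.0025,0.0054,0,0,0],
    [-1,0,0.0025,0.0054,0,0,0],
    [-1,0,0.0026,0.0055,0,0,0],
    [-1,0,0,0,0,0,0],
    [-1,0,0,0,0,0,0]
  ]
}}

```text
clock: 14.98
tcp_pos: [0.5398, 0.0155, 0.1437]
orientation: [-0.161, 0.728, -0.651, 0.143]
wrist_force: [-0.3, -0.4, -0.8]
finger_gap: 0.0142
```

Run:
```python
from h import *
az=6.4
goal(np.array([.5401,.0147,.1382]),zdir(-65,az),zdir(0,az-90))
o=look("pics/r2.png",(280,210),(290,170),70,80)
pickle.dump(o,open("cam2.pkl","wb"))
```

```text
t 14.975 tcp [0.5398 0.0155 0.1437] F [-0.2585 -0.4116 -0.7593] gap 0.014238664356181166
turn [ 0.0022  0.0022 -0.0008] deg 0.18680113029118983 shift after turn [0.0008 0.0022 0.005 ] before [0.0009 0.0021 0.005 ]
```

View pics/r2.png

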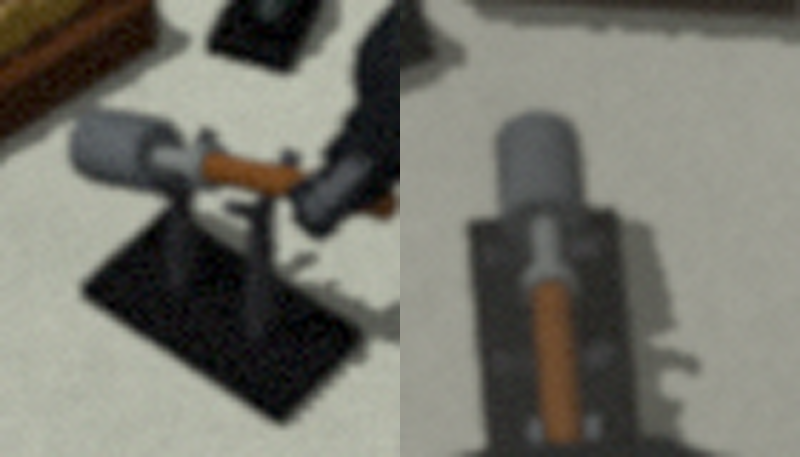

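Picture 9: the brush sits just above both notches. The shank is between the lower post's arms (top ≈(543,250)), the collar is just uphill at (548,273), and the handle is between the upper post's arms (550,356). I'll back it off 1.5 mm uphill and lower gently until it touches.

>>> {"api": "carry_out", "payload": {
  "steps": [
    [-1,0,0.001,-0.0011,0,0,0],
    [-1,0,0.0008,0.0018,0,0,0],
    [-1,0,0.0008,0.0018,0,0,0],
    [-1,0,0,0,0,0,0]
  ]
}}

```text
clock: 15.58
tcp_pos: [0.5388, 0.0153, 0.1403]
orientation: [-0.161, 0.728, -0.651, 0.143]
wrist_force: [2.0, -0.3, 0.6]
finger_gap: 0.015
```

>>> {"api": "carry_out", "payload": {
  "steps": [
    [-1,0,0.0004,0.0009,0,0,0],
    [-1,0,0,0,0,0,0]
  ]
}}

```text
clock: 15.82
tcp_pos: [0.5387, 0.0153, 0.1394]
orientation: [-0.161, 0.728, -0.651, 0.143]
wrist_force: [1.7, 0.6, 0.6]
finger_gap: 0.0148
```

>>> {"api": "carry_out", "payload": {
  "steps": [
    [-1,0,0.0004,0.0009,0,0,0],
    [-1,0,0,0,0,0,0]
  ]
}}

```text
clock: 16.08
tcp_pos: [0.5387, 0.0155, 0.1385]
orientation: [-0.162, 0.728, -0.651, 0.143]
wrist_force: [1.3, 0.8, 0.7]
finger_gap: 0.014
```

>>> {"api": "carry_out", "payload": {
  "steps": [
    [-1,0,0.0004,0.0009,0,0,0],
    [-1,0,0,0,0,0,0]
  ]
}}

```text
clock: 16.32
tcp_pos: [0.5388, 0.0156, 0.1376]
orientation: [-0.162, 0.728, -0.651, 0.143]
wrist_force: [0.9, 1.5, 2.2]
finger_gap: 0.0145
```

>>> {"api": "carry_out", "payload": {
  "steps": [
    [-1,0,0.0004,0.0009,0,0,0],
    [-1,0,0,0,0,0,0]
  ]
}}

```text
clock: 16.58
tcp_pos: [0.5391, 0.0158, 0.1369]
orientation: [-0.162, 0.728, -0.651, 0.143]
wrist_force: [-0.5, 2.5, 4.8]
finger_gap: 0.0142
```

>>> {"api": "carry_out", "payload": {
  "steps": [
    [-1,-0.001,0.0004,0.0009,0,0,0],
    [-1,0,0,0,0,0,0]
  ]
}}

```text
clock: 16.82
tcp_pos: [0.5394, 0.0162, 0.1364]
orientation: [-0.162, 0.728, -0.651, 0.144]
wrist_force: [-0.9, 1.3, 6.9]
finger_gap: 0.0146
```

Run:
```python
from h import *
from workcell import env
np.set_printoptions(precision=4,suppress=True)
o=look("pics/r3.png",(280,210),(290,170),70,80);S,T=o["side"],o["top"]
s=env.get_state();print(s["tcp_pos"],s["wrist_force"],s["ft_torque"])
a=orange(S["color"],(312,225,40,25));b=orange(T["color"],(308,210,20,40));print(a,b)
P,d=line(S,a[:2],T,b[:2]); d*=-np.sign(d[2])
e=nearest(P,d,T,[b[0]]);c=e+.003*d
print("elev",np.degrees(np.arcsin(d[2])),"az",np.degrees(np.arctan2(d[1],d[0])),"collar",c)
h=np.r_[zdir(0,6.4)[:2],0];R0=np.array([.6055,.022,0])
for X in(.029,-.021):
    q=P+d*(((X-(P-R0)@h))/(d@h)); print("axis at",X,"z",q[2],"lat",(q-R0)@[-h[1],h[0],0])
print("collar X",(c-R0)@h)
```

```text
[0.5394 0.0161 0.1364] [-0.1251  1.14    5.3183] [ 0.3272 -0.3656  0.2069]
(array([314.9905, 240.0396]), array([348.0086, 247.964 ]), 83) (array([315.2527, 219.9762]), array([317.8079, 247.1123]), 162)
elev -23.82984112054195 az 6.90118867678359 collar [0.6187 0.0263 0.0992]
axis at 0.029 z 0.09234736480138717 lat 0.002964861252090263
axis at -0.021 z 0.11443195149438679 lat 0.0025274804671834043
collar X 0.013588780724779401
```

View pics/r3.png

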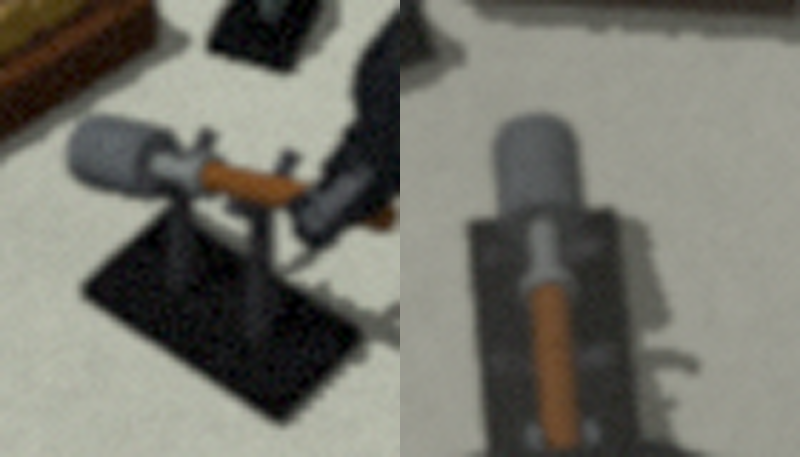

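Picture 10: the brush rests on both posts: axis heights 92 and 114 mm against the nominal 94 and 117, both low by about the calibration error. The collar is at rest x ≈ 13.6 mm, just uphill of the lower post. I'll open partly and look at the state before retreating.

>>> {"api": "carry_out", "payload": {
  "steps": [
    [-0.55,0,-0.0002,-0.0005,0,0,0],
    [-0.5,0,0,0,0,0,0],
    [-0.3,0,0,0,0,0,0],
    [-0.1,0,0,0,0,0,0],
    [0,0,0,0,0,0,0],
    [0,0,0,0,0,0,0],
    [0,0,0,0,0,0,0]
  ],
  "grip_force": 20
}}

```text
clock: 17.8
tcp_pos: [0.5384, 0.0163, 0.1358]
orientation: [-0.161, 0.728, -0.651, 0.143]
wrist_force: [-0.0, 0.4, -0.2]
finger_gap: 0.0428
```

>>> {"api": "carry_out", "payload": {
  "steps": [
    [0,0,0,-0.005,0,0,0],
    [0,0,0,-0.01,0,0,0],
    [0,0,0,-0.015,0,0,0],
    [0,0,0,-0.02,0,0,0],
    [0,0,0,-0.02,0,0,0],
    [0,0,0,-0.02,0,0,0],
    [0,0,0,-0.02,0,0,0],
    [0,0.02,0,-0.02,0,0,0],
    [0,0.03,0.02,-0.02,0,0,0],
    [0,0.03,0.02,-0.02,0,0,0],
    [0,0.03,0.02,-0.02,0,0,0],
    [0,0,0,0,0,0,0],
    [0,0,0,0,0,0,0],
    [0,0,0,0,0,0,0],
    [0,0,0,0,0,0,0]
  ]
}}

```text
clock: 19.68
tcp_pos: [0.4173, -0.1072, 0.2824]
orientation: [-0.161, 0.729, -0.65, 0.142]
wrist_force: [-0.3, 1.4, -0.8]
finger_gap: 0.0428
```

Run:
```python
from h import *
np.set_printoptions(precision=4,suppress=True)
o=look("pics/r4.png",(280,210),(290,170),70,80);S,T=o["side"],o["top"]
a=orange(S["color"],(312,225,50,30));b=orange(T["color"],(308,210,20,60));print(a,b)
P,d=line(S,a[:2],T,b[:2]); d*=-np.sign(d[2])
e=nearest(P,d,T,[b[0]]);c=e+.003*d
print("elev",np.degrees(np.arcsin(d[2])),"az",np.degrees(np.arctan2(d[1],d[0])),"collar",c)
h=np.r_[zdir(0,6.4)[:2],0];R0=np.array([.6055,.022,0])
for X in(.029,-.021):
    q=P+d*(((X-(P-R0)@h))/(d@h)); print("axis at",X,"z",q[2],"lat",(q-R0)@[-h[1],h[0],0])
print("collar X",(c-R0)@h)
d0=pickle.load(open("cam0.pkl","rb"))
D=cv2.absdiff(T["color"],d0["top"]["color"]).max(2); D=cv2.medianBlur(D,3)>40
n,l,st,_=cv2.connectedComponentsWithStats(D.astype(np.uint8));print(st[1:][st[1:,4]>15].tolist())
```

```text
(array([314.9548, 240.2126]), array([347.9511, 247.23  ]), 147) (array([315.2404, 219.9774]), array([319.0942, 260.9911]), 236)
elev -25.358275761674825 az 6.891971574003223 collar [0.6188 0.0264 0.0983]
axis at 0.029 z 0.09107571288239635 lat 0.0029915335065102814
axis at -0.021 z 0.11477372660269589 lat 0.002562196765393973
collar X 0.013723217612359824
[[306, 190, 16, 18, 234], [312, 209, 11, 55, 274], [330, 210, 7, 17, 65], [440, 225, 10, 11, 69], [332, 236, 6, 15, 48], [335, 256, 13, 31, 156], [452, 257, 17, 36, 204], [350, 295, 144, 145, 8829], [389, 309, 12, 8, 60], [186, 386, 184, 94, 7905], [365, 413, 99, 65, 3881], [569, 423, 71, 57, 2481], [457, 440, 69, 40, 1444], [283, 444, 6, 6, 24], [290, 449, 7, 6, 18], [280, 450, 5, 5, 16], [296, 456, 12, 15, 61], [320, 476, 13, 4, 36]]
```

View pics/r4.png

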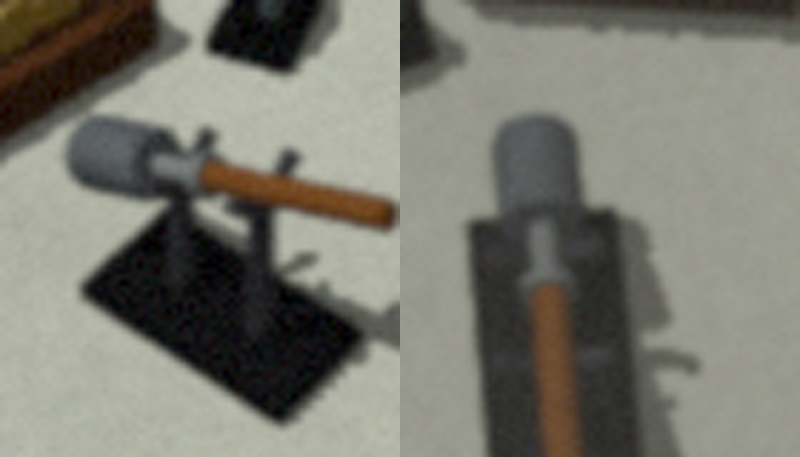

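Picture 11: the brush lies free in both notches at a 25.4° slope, with the collar just uphill of the lower post (top ≈(545,278)), and the gripper is clear. Handing in.

```bash
python3 -c "
from workcell import env
print(env.get_state()['clock']); print(env.hand_in())"
```

```text
19.775
the job is handed in; nothing more can be done
None
```

I dusted the bore with two full strokes, laid the brush on the sloped rest, and handed the job in at 19.8 s. The hand-in gives no verdict.

- **Strokes:** I gripped the handle about 87 mm behind the collar and lined the brush up with the bore. Each up-stroke was about 56–57 mm, where 55 mm brings the bristle top to the mouth. Each down-stroke ended on the floor of the bore at about 23 N.
- **Placing:** I lowered the brush until the posts took about 5–7 N, then opened the gripper and backed it away. The force settled near zero.
- **Last check:** after release the brush slopes 25.4° (25° wanted). The shank is in the lower post, the handle in the upper one, and the collar about 11 mm uphill of the lower post's centre.
- **Disagreements:** the measured axis heights were 2–3 mm below nominal (91 and 115 mm, against 94 and 117). The axis also read 3 mm to one side of the rest's measured centre line. Both are about the size of the camera calibration error.
- **Other things on the bench:** comparing the top view before and after showed no sign that any of them moved, but the arm and its shadow hid part of the bench near the larger brush, so that area was not confirmed.

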